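Load the tape dispenser from the hook rack

TASK

Load the bench tape dispenser: lift the wide roll of packing tape up and off its hook on the rack and hang it on the dispenser's empty spindle, so that its whole width sits between the back plate and the lip at the free end. Do not let the roll drop or touch down on the bench on the way, and leave the narrow roll hanging where it is and the gift box and marker where they lie.

Things in the scene. Friction and masses are not known exactly. Their poses are not given: they have to be found in the camera images.
- wide_roll: The wide roll of tan packing tape, to be loaded: a ring 48 mm wide, 126 mm outside diameter, 76 mm hole (rim 25 mm thick), about 0.42 kg, hanging on one of the two hooks (which one varies), the hook through its hole. Origin at the centre of the ring; its x axis is the ring's axis, along the hook.
- narrow_roll: The narrow roll of the same tape, which stays on the other hook: a ring 25 mm wide, 116 mm outside diameter, 76 mm core hole. Origin at the centre of the ring; x is the ring's axis.
- rack: Fixed steel rack. Origin on the bench below the middle of its two hooks; z up. The hooks point along its -x, at y = -80 and +80 mm: level rods, 10 mm diameter, axis 165 mm up, from a post (face at x = +60 mm, up to 170 mm high) to x = -50 mm, where the tip turns up and out to x = -65 mm, 185 mm high. So a roll comes off by rising 15 to 35 mm, then moving along -x. Base 150 x 270 x 12 mm.
- dispenser: Fixed grey bench tape dispenser. Origin on the bench below the middle of the spindle; z up; the spindle points along its +x, from an upright back plate (face at x = -58 mm, 143 mm high, 70 mm wide) to its free end at x = +62 mm. Roller and cutter blade at y = -105 to -155 mm, up to 92 mm high. Base from x = -90 to +70, y = -160 to +80 mm, 18 mm thick.
- spindle (a point): Middle of the spindle, on its axis, 130 mm above the bench; axes as the dispenser's (x towards the free end). The spindle is a smooth level cylinder, 30 mm diameter, with a lip of 38 mm diameter at x = +57 to +62 mm; the back plate's face is at x = -58 mm. A roll hung on it rests with its centre 23 mm below this point.
- gift_box: White gift box 120 x 180 x 60 mm lying on the bench; not to be moved. Origin at the centre of its underside.
- marker: Yellow marker pen, 143 mm long along its x axis, 18 mm thick, lying on the bench; not to be moved. Origin at its underside near the middle.
Things that resemble listed ones, but are neither listed nor needed, are in the scene too. What is shaped like the wide_roll but pink or yellow is not meant.

How it is judged (in metres and radians):
On the way:
1. the wide roll is lifted off its hook: clear of the rack and raised or carried at least 60 mm from where it hung (distance of wide_roll from where it was at the start of the episode above 0.06 m and contact force between wide_roll and rack below 0.05 N), for 0.2 s.
At the end, for the whole second after the job is handed in: The wide roll hangs at rest on the spindle: centre within 36 mm along it of its middle (between back plate and lip), 15 to 30 mm below its axis, within 15 mm sideways, roll axis within 0.3 rad of the spindle's. The narrow roll is within 40 mm of where it hung (x of wide_roll in the frame of spindle between -0.036 and 0.036 m and y of wide_roll in the frame of spindle between -0.015 and 0.015 m and z of wide_roll in the frame of spindle between -0.03 and -0.015 m and angle between the x axis of wide_roll and the x axis of spindle, either way round below 0.3 rad and linear speed of wide_roll below 0.06 m/s and angular speed of wide_roll below 1 rad/s and distance of narrow_roll from where it was at the start of the episode below 0.04 m); the robot touches nothing.
It fails at once if the wide roll drops to or touches down on the bench (its centre lower than 70 mm) (height (world z) of wide_roll below 0.07 m).
It fails at once if the narrow roll is moved more than 40 mm (distance of narrow_roll from where it was at the start of the episode above 0.04 m).
It fails at once if the gift box is moved more than 40 mm (distance of gift_box from where it was at the start of the episode above 0.04 m).
It fails at once if the marker is moved more than 40 mm (distance of marker from where it was at the start of the episode above 0.04 m).
It also fails if it takes over 46 s, if anything falls off the work surface, if the arm or the gripper's body presses on something with over 40 N, if the wrist force passes 120 N, or if a joint passes its speed limit or range.

ROBOT

A 6-joint arm with a two-finger parallel gripper is mounted at the origin on the work surface. World frame = base frame: x ahead of the robot, y to its left, z up, the work surface at z = 0. Lengths are in mm, angles in rad, forces in N, time in s.
With the tool pointing down it reaches from about 350 to 875 mm from the base axis. Payload 4.2 kg.
Tool frame: the origin (TCP) lies on the mounting face of the last link; the fingertips stand 182 mm ahead of it and the grasp point (between the pads) lies 164 mm ahead of it; z points along the fingers, y is the line along which they close (so a half turn about z gives the same grasp; the last joint's range is limited). The gripper opens to 87 mm and grips with 3 to 60 N. Pads are 19 mm wide; open, the fingers measure 117 mm over their backs; the gripper's body (75 mm by 190 mm) begins 51 mm behind the grasp point.
Start: joints at [-0.941, 0.385, 0.008, 0, -1.194, -0.259], TCP at [226.49, -582.497, 404.75] pointing down, gripper open.
Joint ranges: [-3.14, 3.14], [-1.21, 2.06], [-1.07, 1.41], [-3.16, 2.05], [-2.99, -0.16], [-3.1, 3.1]. Speed limits (rad/s): [2.79, 2.79, 3.14, 3.14, 3.14, 3.14].

INTERFACE

Orientations are given as a unit quaternion [w, x, y, z].
In Python, from plant import env, cams, order gives the robot as it stands.
- The arm moves only by the tool servo_tool, never from a script. Its argument "targets" is one flat list of numbers, 4 for each row, row after row: the shift along the world's x, y, z scaled (see below), then the turn about the world's z scaled (see below). In form: [tx, ty, tz, turn, tx, ty, tz, turn, ...]. A call has 1 to 5 rows; each row shifts and turns the commanded pose from where the row before left it; what a row does not reach is not made up. The controller multiplies each number of a shift by 0.25 m and each number of a turn by 180 degrees. A row lasts 1/12 s, in which the tool goes at most 41.7 mm and 7.16 degrees, less where a joint would pass 70% of its speed; a pose out of reach is approached as far as the arm can. A call with a number of a shift or a turn outside -1 to 1 is refused whole. A call with a gripper value outside its range is refused whole. "fingers" is the opening, from -1 (shut) to 1 (fully open), set as the call begins (left out, the last holds). The fingers move at their own pace and stop on an object; "force" is the grip in N (left out, the last holds). Time passes only in rows, so rows that do not move let the fingers close. It gives the time, the measured TCP pose, the force, the opening and the grip force at its end, in the units of the state.
- env.get_obs(): the state, without advancing time (a new reading comes with each control period).
- cams.camera(name): name is "scene" or "side" or "wrist"; returns the picture (420x560x3 uint8, red, green, blue); there is no depth.
- cams.camera_params(name): a dict with "intrinsics" (3x3 intrinsics, pixels), "world_to_cam" (4x4, takes a point from world to camera coordinates). Camera axes: x right, y up, looking along -z (the intrinsics and any distortion apply to the point x, -y, -z); pixel columns grow to the right and rows downward; lengths in mm; the calibration is good to about 2 mm. The wrist camera is an equidistant fisheye: a pixel r from the principal point sees the ray r / f radians off the axis. A picture is of the moment at which its call begins: read the wrist's pose just before it. camera_params takes no time and is no camera call; for the wrist camera it gives the pose at the moment of the call.
- order.finish_job(): hands the job in; it is judged then, once.
The state is a dict: "time": time; "joint_positions": joint angles; "joint_vel": joint speeds; "joint_efforts": joint torques, N m; "position": TCP position; "tool_rot": TCP orientation; "ft_force": force on the tool from outside, world axes, zero at the start; "wrist_torque": the same for the moment, N m; "gripper_width": opening from 0.0 (shut) to 1.0 (fully open); "gripper_force": force on a finger pad.
Only numpy, scipy, OpenCV 4.12 (cv2) and the standard library are available. Lean on these libraries where they do the work, as an engineer would, in place of code of your own. Each camera call takes 0.05 s, during which the arm holds its last target. There are 200 camera calls.

## Working session

There is one attempt and no reset: what is moved stays moved. The work goes in short steps, Python scripts to look and compute and a tool call to move; the robot and the scene stay as the last step left them, time stands still between calls to the robot, and variables do not carry over. Pictures are saved under pics/ and viewed, at most 10 in all, crops included, and the job is handed in when it is done.

Besides the shell and the picture viewer there is one more tool, called in YAML: its name, and indented under it one key for each argument. servo_tool: Moves the arm, as the interface text tells. Shifts and turns lie within -1 to 1; 1 stands for 0.25 m of shift or 180 degrees of turn. Its arguments: {"type":"object","properties":{"targets":{"type":"array","items":{"type":"number","minimum":-1,"maximum":1}},"fingers":{"type":"number"},"force":{"type":"number"}},"required":["targets"]}

```bash
ls; mkdir -p pics; python3 - <<'E'
from plant import env,cams,order
import cv2,numpy as np
for n in ["scene","side","wrist"]:
    im=cams.camera(n); cv2.imwrite(f"pics/{n}0.png",im[:,:,::-1])
    p=cams.camera_params(n); print(n,{k:(np.round(v,3).tolist() if not isinstance(v,str) else v) for k,v in p.items()})
o=env.get_obs();print(o)
a=cv2.imread("pics/scene0.png");b=cv2.imread("pics/side0.png")
E
```

```text
pics
scene {'intrinsics': [[405.286, 0.0, 279.16], [0.0, 405.286, 209.516], [0.0, 0.0, 1.0]], 'world_to_cam': [[0.851, 0.526, -0.011, -514.25], [-0.409, 0.674, 0.615, 59.995], [0.331, -0.518, 0.789, -1100.702], [0.0, 0.0, 0.0, 1.0]]}
side {'intrinsics': [[537.003, 0.0, 283.471], [0.0, 537.003, 222.646], [0.0, 0.0, 1.0]], 'world_to_cam': [[-0.942, -0.334, 0.021, 552.399], [0.196, -0.499, 0.844, -129.897], [-0.272, 0.8, 0.536, -1502.818], [0.0, 0.0, 0.0, 1.0]]}
wrist {'intrinsics': [[325.192, 0.0, 272.666], [0.0, 325.192, 205.045], [0.0, 0.0, 1.0]], 'world_to_cam': [[-0.362, 0.932, 0.002, 624.763], [-0.891, -0.345, -0.294, 35.793], [-0.273, -0.108, 0.956, -392.583], [0.0, 0.0, 0.0, 1.0]]}
{'time': 0.15, 'joint_positions': array([-9.41370190e-01,  3.85381278e-01,  6.96671833e-03, -3.49961825e-04,
       -1.19401606e+00, -2.58586395e-01]), 'joint_vel': array([ 0.00021178, -0.0020259 ,  0.00317382,  0.00213769,  0.00028576,
        0.00053681]), 'joint_efforts': array([-3.09071411e-04, -3.91051805e+01,  1.87587243e+01,  4.22237411e+00,
        1.24020490e-02, -1.42463909e-04]), 'position': array([ 226.47071722, -582.37089529,  403.92068889]), 'tool_rot': array([-2.04131961e-04, -1.84295752e-01,  9.82870481e-01,  8.07785621e-04]), 'ft_force': array([-0.04753622, -0.0164814 , -0.53226107]), 'wrist_torque': array([-0.02017112,  0.03407694,  0.00383887]), 'gripper_force': 0.0, 'gripper_width': 0.9989044246870779}
```

View pics/scene0.png

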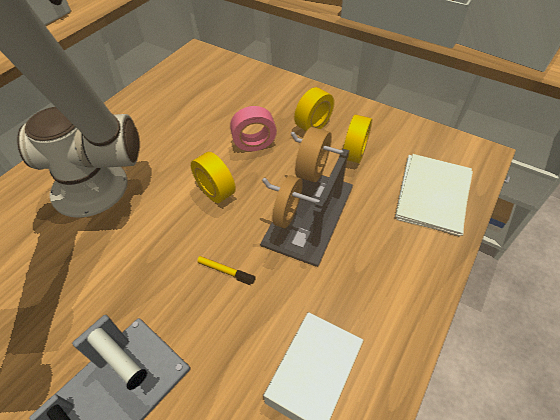

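View pics/side0.png

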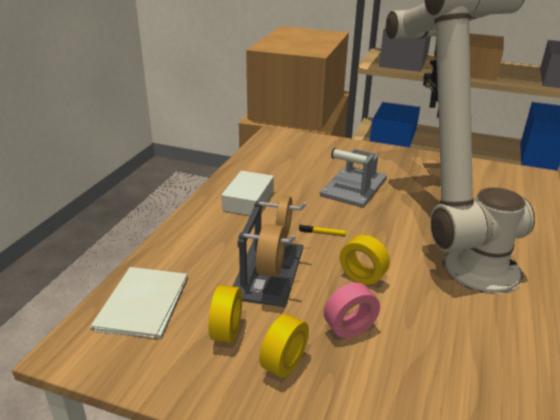

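The scene view shows candidates for the wide roll: tan at (315,153), which looks wide; tan at (286,203), which looks narrow; yellow at (212,178), (314,109) and (358,139); pink at (253,130). In the side view the tan rolls are at (270,247) and (285,217). I choose the wide tan one at scene (315,153), and will check it in a close crop. The dispenser spindle is at scene (117,357) and side (351,156).

```bash
python3 - <<'E'
import cv2,numpy as np
a=cv2.imread("pics/scene0.png");b=cv2.imread("pics/side0.png")
def crop(im,x,y,w,h,s):
    c=cv2.resize(im[y:y+h,x:x+w],None,fx=s,fy=s,interpolation=cv2.INTER_CUBIC)
    for i in range(0,w,20): cv2.putText(c,str(x+i),(i*s,8),0,.3,(0,0,255),1);cv2.line(c,(i*s,10),(i*s,14),(0,0,255),1)
    for i in range(0,h,20): cv2.putText(c,str(y+i),(0,i*s+3),0,.3,(0,0,255),1);cv2.line(c,(20,i*s),(24,i*s),(0,0,255),1)
    return c
cv2.imwrite("pics/rack.png",np.hstack([crop(a,255,120,100,150,4),crop(b,225,185,100,150,4)]))
cv2.imwrite("pics/disp.png",np.vstack([crop(a,40,310,160,72,4),crop(b,300,140,160,72,4)]))
E
```

```text
(no output)
```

View pics/rack.png

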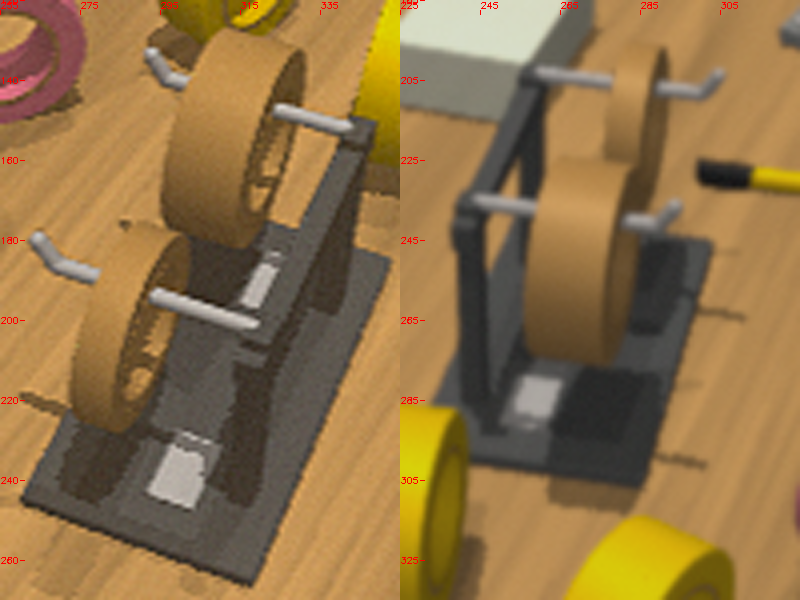

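View pics/disp.png

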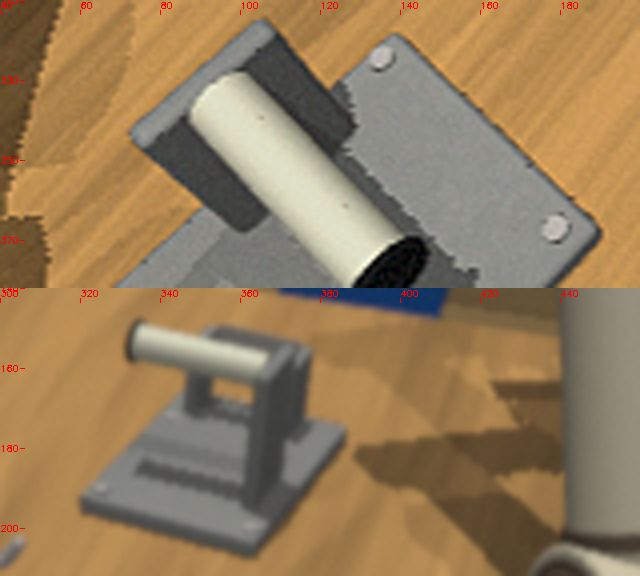

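The rack crop confirms it: the wide tan roll is at scene (313,153) and side (270,247). Its hook runs in scene from post (343,152) to tip (292,132). The narrow roll hangs on the nearer hook. The dispenser's lip end is at scene (138,378) and side (333,153).

```bash
cat > h.py <<'E'
from plant import env,cams,order
import cv2,numpy as np
def ray(n,px,P=None):
    P=P or cams.camera_params(n); K=np.array(P["intrinsics"]);T=np.array(P["world_to_cam"])
    u=(px[0]-K[0,2])/K[0,0];v=(px[1]-K[1,2])/K[1,1]
    if n=="wrist":
        r=np.hypot(u,v)+1e-9; d=np.array([np.sin(r)*u/r,-np.sin(r)*v/r,-np.cos(r)])
    else: d=np.array([u,-v,-1.])
    R=T[:3,:3]; d=R.T@d
    return -R.T@T[:3,3], d/np.linalg.norm(d)
def plane(n,px,z,P=None):
    c,d=ray(n,px,P); return c+d*(z-c[2])/d[2]
def tri(*obs):
    A=np.zeros((3,3));b=np.zeros(3);rs=[ray(*o) for o in obs]
    for c,d in rs:
        M=np.eye(3)-np.outer(d,d);A+=M;b+=M@c
    p=np.linalg.solve(A,b); e=max(np.linalg.norm((np.eye(3)-np.outer(d,d))@(p-c)) for c,d in rs)
    return p,e
def proj(n,p):
    P=cams.camera_params(n);K=np.array(P["intrinsics"]);q=(np.array(P["world_to_cam"])@np.r_[p,1])[:3]
    x=np.array([q[0],-q[1],-q[2]])
    if n=="wrist":
        r=np.hypot(x[0],x[1]);th=np.arctan2(r,x[2]);return K[:2,2]+K[0,0]*th*x[:2]/r
    return (K@x)[:2]/x[2]
E
python3 - <<'E'
from h import *
np.set_printoptions(precision=1,suppress=True)
S,D="scene","side"
for nm,a,b in [("wtip",(292.5,132.5),(293.8,236)),("wpost",(343,152),(242.5,235.5)),("ntip",(264,179.5),(305,203.8)),("npost",(319.5,201),(258.8,202.5)),("lipend",(138,378),(333,153.5)),("root",(95,336),(367,158.5)),("discorner+70,80",(190,368.7),(320,193)),("discorner-90,80",(138.7,318),(362.5,204))]:
    print(nm,*tri((S,a),(D,b)))
for nm,n,p,z in [("rackbaseL",S,(261,245),12),("R",S,(318,265.8),12),("far",S,(352.5,185.5),12),("sd",D,(303,245),12),("sd2",D,(286,306.7),12),
 ("d1",S,(190,368.7),18),("d2",S,(138.7,318),18),("d1s",D,(320,193),18),("d2s",D,(362.5,204),18),("d3s",D,(386,176),18)]:
    print(nm,plane(n,p,z))
# roll contours
for n,box in ((S,(265,120,335,245)),(D,(250,190,300,285))):
    im=cv2.imread(f"pics/{n}0.png"); h=cv2.cvtColor(im,cv2.COLOR_BGR2HSV)
    print(n,h[150 if n==S else 250,303 if n==S else 262],h[220,250])
print(ray(S,(280,200))[0],ray(D,(280,200))[0])
E
```

```text
wtip [460.8 294.2 182.4] 1.1793638756800016
wpost [586.4 313.4 165.4] 0.4303591128652667
ntip [483.2 135.3 180.7] 1.6423807608606615
npost [608.6 153.7 168. ] 1.9648680853667382
lipend [ 519.9 -304.2  130.3] 0.6618159634267117
root [ 404.4 -293.2  135.6] 4.1316236200962875
discorner+70,80 [ 539.7 -232.3   10.1] 2.827730612196962
discorner-90,80 [ 384.7 -207.8   14.3] 0.2379937956216952
rackbaseL [504.2  80.4  12. ]
R [647.1 101.   12. ]
far [609.1 364.2  12. ]
sd [496.   85.2  12. ]
sd2 [453.3 356.7  12. ]
d1 [ 545.2 -232.4   18. ]
d2 [ 387.  -208.3   18. ]
d1s [ 534.  -220.9   18. ]
d2s [ 383.5 -201.6   18. ]
d3s [ 347.7 -429.5   18. ]
scene [ 17 158 174] [ 18 145 195]
side [ 17 146 152] [ 0  3 81]
[ 825.9 -340.6  825.5] [ 137.8 1321.5  902.9]
```

servo_tool:
  targets: [0.05,0.148,0.048,0.0389,0.05,0.148,0.048,0.0389,0.05,0.148,0.048,0.0389,0.05,0.148,0.048,0.0389,0.05,0.148,0.048,0.0389]
  fingers: 1

```text
time: 0.57
position: [289.0, -395.8, 464.8]
tool_rot: [-0.0, -0.474, 0.881, 0.0]
ft_force: [1.6, 0.8, 1.0]
gripper_width: 1.003
gripper_force: 0.0
```

servo_tool:
  targets: [0.05,0.148,0.048,0.0389,0.05,0.148,0.048,0.0389,0.05,0.148,0.048,0.0389,0.05,0.148,0.048,0.0389,0.05,0.148,0.048,0.0389]

```text
time: 0.98
position: [351.1, -210.7, 525.3]
tool_rot: [-0.0, 0.717, -0.697, 0.0]
ft_force: [1.2, 0.0, -0.9]
gripper_width: 1.002
gripper_force: 0.0
```

servo_tool:
  targets: [0.05,0.148,0,0.0389,0.05,0.148,0,0,0.05,0.148,0,0,0.05,0.148,0,0,0.05,0.148,0,0]

```text
time: 1.4
position: [413.7, -25.6, 524.9]
tool_rot: [-0.0, 0.756, -0.654, 0.0]
ft_force: [0.7, -0.7, -0.1]
gripper_width: 0.995
gripper_force: 0.0
```

servo_tool:
  targets: [0.05,0.148,0,0,0.05,0.148,0,0,0.05,0.148,0,0,0.05,0.148,0,0,0.05,0.148,0,0]

```text
time: 1.82
position: [476.4, 159.4, 524.7]
tool_rot: [0.0, 0.756, -0.654, -0.0]
ft_force: [0.2, -0.5, -0.1]
gripper_width: 1.001
gripper_force: 0.0
```

```bash
python3 - <<'E'
from h import *
import pickle
P=cams.camera_params("wrist"); im=cams.camera("wrist"); cv2.imwrite("pics/w1.png",im[:,:,::-1]); pickle.dump(P,open("w1.pkl","wb"))
o=env.get_obs(); print(o["position"],o["tool_rot"])
E
```

```text
[478.91214143 164.32615881 523.16849418] [-6.50661499e-04  7.57515975e-01 -6.52816254e-01 -2.50723938e-04]
```

servo_tool:
  targets: [0.04,0.14,0,0,0.04,0.14,0,0,0.04,0.14,0,0,0,0,0,0]

```text
time: 2.2
position: [507.8, 267.5, 522.2]
tool_rot: [0.001, 0.757, -0.653, -0.001]
ft_force: [0.4, -0.4, -0.6]
gripper_width: 1.001
gripper_force: 0.0
```

```bash
python3 - <<'E'
from h import *
import pickle
P=cams.camera_params("wrist"); im=cams.camera("wrist"); cv2.imwrite("pics/w2.png",im[:,:,::-1]); pickle.dump(P,open("w2.pkl","wb"))
o=env.get_obs(); print(o["position"],o["tool_rot"])
a=cv2.imread("pics/w1.png");b=cv2.imread("pics/w2.png")
cv2.imwrite("pics/w12.png",np.hstack([cv2.resize(x,(400,300)) for x in(a,b)]))
for p in ((525,303,195),(525,303,132)): print(proj("wrist",p))
E
```

```text
[507.13618292 265.36307807 522.56644174] [ 1.60834095e-03  7.57124705e-01 -6.53268241e-01 -4.47052092e-04]
[248.43267177 225.86999864]
[251.9438439  207.21593069]
```

View pics/w12.png

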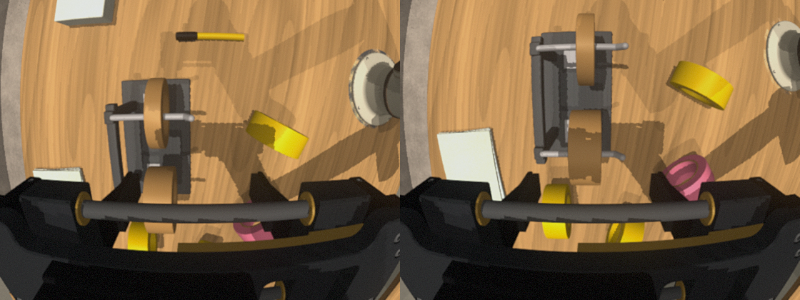

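The wrist pair shows the wide tan roll at w1 (160,200) and w2 (585,145), between the grey rod's post on the left and its tip on the right. Next I'll segment it and zoom in on w2.

```bash
python3 - <<'E'
import cv2,numpy as np
b=cv2.imread("pics/w2.png"); x,y,w,h,s=170,130,160,140,5
c=cv2.resize(b[y:y+h,x:x+w],None,fx=5,fy=4,interpolation=cv2.INTER_CUBIC)
for i in range(0,w,20): cv2.putText(c,str(x+i),(i*5,8),0,.3,(0,0,255),1);cv2.line(c,(i*5,10),(i*5,16),(0,0,255),1)
for i in range(0,h,20): cv2.putText(c,str(y+i),(0,i*4+3),0,.3,(0,0,255),1);cv2.line(c,(20,i*4),(26,i*4),(0,0,255),1)
cv2.imwrite("pics/w2c.png",c)
E
```

```text
(no output)
```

View pics/w2c.png

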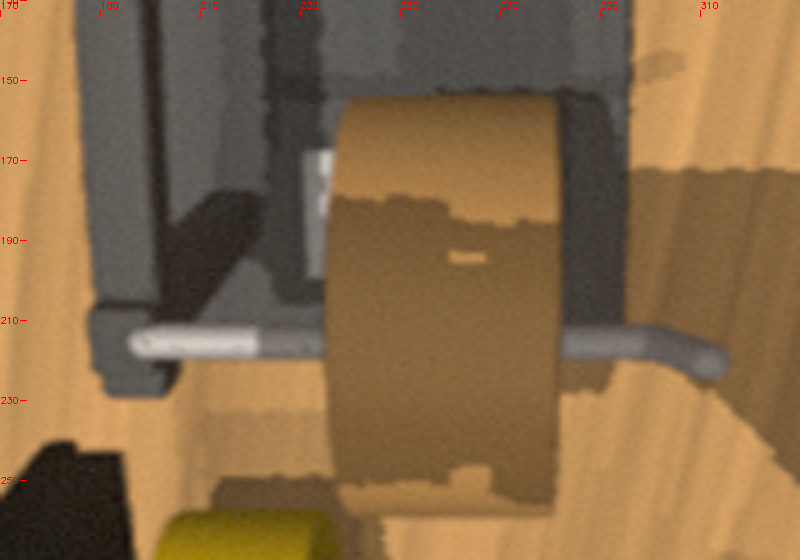

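```bash
python3 - <<'E'
from h import *
import pickle
np.set_printoptions(precision=1,suppress=True)
P=pickle.load(open("w2.pkl","rb"))
S,D,W="scene","side","wrist"
print("tip",*tri((S,(292.5,132.5)),(D,(293.8,236)),(W,(313,220.5),P)))
print("post",*tri((S,(343,152)),(D,(242.5,235.5)),(W,(196.4,215.5),P)))
for z in (185,195): 
    a=plane(W,(235.3,217),z,P);b=plane(W,(282.4,218),z,P);print(z,a,b,np.linalg.norm(a-b),(a+b)/2)
for z in (165,): print("rod",plane(W,(196.4,215.5),z,P),plane(W,(235,215),z,P),plane(W,(282.5,216),z,P),plane(W,(296,215.5),z,P))
# roll top rim: side view edge points with wrist edges -> height
print("topL",*tri((D,(266,224.5)),(W,(235.3,217),P))); print("topR",*tri((D,(283,226)),(W,(282.4,218),P)))
E
```

```text
tip [460.4 294.4 182.5] 1.4826762413969599
post [586.2 313.5 165.4] 0.5750455369297379
185 [540.9 301.5 185. ] [492.4 295.5 185. ] 48.893631546330816 [516.6 298.5 185. ]
195 [540.2 297.9 195. ] [493.2 292.  195. ] 47.353884986769515 [516.7 295.  195. ]
rod [586.  313.7 165. ] [542.8 306.5 165. ] [490.9 300.  165. ] [476.3 297.3 165. ]
topL [535.7 294.9 199.4] 4.3408139905522525
topR [491.7 289.2 201.2] 2.16680798213378
```

servo_tool:
  targets: [0.04,0.152,0,0,0,0,-0.1,0,0,0,-0.12,0,0,0,-0.12,0,0,0,0,0]
  fingers: 0.29
  force: 30

```text
time: 2.67
position: [515.1, 299.1, 432.9]
tool_rot: [0.007, 0.756, -0.655, -0.002]
ft_force: [-0.8, -0.2, -2.5]
gripper_width: 0.711
gripper_force: 0.0
```

servo_tool:
  targets: [0,0,-0.08,0,0,0,-0.08,0,0,0,0,0,0,0,0,0,0,0,0,0]

```text
time: 3.08
position: [517.0, 300.4, 402.2]
tool_rot: [-0.002, 0.756, -0.654, 0.001]
ft_force: [0.1, 0.4, 0.4]
gripper_width: 0.645
gripper_force: 0.0
```

servo_tool:
  targets: [0,0.012,-0.06,0,0,0,-0.06,0,0,0,-0.05,0,0,0,0,0,0,0,0,0]

```text
time: 3.5
position: [516.8, 303.6, 358.7]
tool_rot: [-0.001, 0.756, -0.654, 0.0]
ft_force: [0.5, -0.1, -0.1]
gripper_width: 0.645
gripper_force: 0.0
```

```bash
python3 - <<'E'
from h import *
im=cams.camera("wrist"); s=cams.camera("scene")
o=env.get_obs(); print(o["position"],o["ft_force"],o["gripper_width"])
a=cv2.resize(im[100:380,60:480,::-1],(420,280));b=cv2.resize(s[90:230,230:390,::-1],None,fx=2,fy=2)
cv2.imwrite("pics/g1.png",np.hstack([a,b]))
E
```

```text
[516.95437843 303.77310015 359.35061453] [-0.17977216  0.36239861  0.07326794] 0.645347211665729
```

View pics/g1.png

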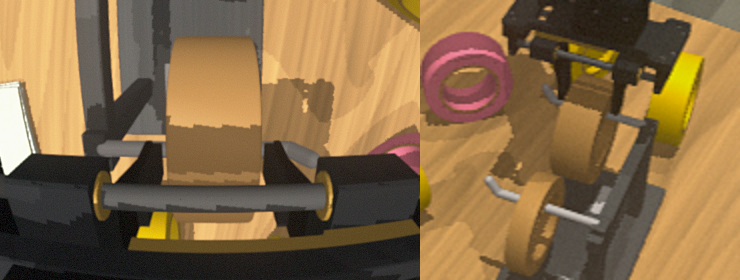

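The fingers straddle the top rim evenly, at left-panel columns 155 and 270 with the roll between 167 and 262, and nothing is touching. Now I close.

servo_tool:
  targets: [0,0,0,0,0,0,0,0,0,0,0,0,0,0,0,0,0,0,0,0]
  fingers: -1
  force: 35

```text
time: 4.02
position: [516.6, 303.6, 358.4]
tool_rot: [-0.001, 0.756, -0.654, 0.0]
ft_force: [-1.5, -0.1, 5.5]
gripper_width: 0.55
gripper_force: 35.0
```

servo_tool:
  targets: [0,0,0.02,0,0,0,0.03,0,0,0,0.03,0,0,0,0.03,0,0,0,0,0]

```text
time: 4.43
position: [516.8, 303.7, 386.8]
tool_rot: [-0.002, 0.756, -0.654, 0.0]
ft_force: [-0.1, 0.1, -2.3]
gripper_width: 0.548
gripper_force: 35.0
```

servo_tool:
  targets: [0,0,0.02,0,0,0,0.015,0,0,0,0,0,0,0,0,0,0,0,0,0]

```text
time: 4.85
position: [516.4, 303.4, 393.2]
tool_rot: [0.0, 0.756, -0.654, -0.0]
ft_force: [-0.2, -0.6, -3.1]
gripper_width: 0.551
gripper_force: 35.0
```

```bash
python3 - <<'E'
from h import *
s=cams.camera("scene");d=cams.camera("side")
o=env.get_obs(); print(o["position"],o["ft_force"],o["wrist_torque"],o["gripper_width"])
b=cv2.resize(s[90:230,230:390,::-1],None,fx=2.5,fy=2.5);a=cv2.resize(d[150:290,200:360,::-1],None,fx=2.5,fy=2.5)
cv2.imwrite("pics/g2.png",np.hstack([a,b]))
for n,p in (("pink",(352,312)),("yel",(364,262))): print(n,plane("side",p,63))
E
```

```text
[516.42854981 303.47026495 393.10913077] [ 0.29663403  0.19718843 -3.06542527] [ 0.02569205  0.13037093 -0.01290058] 0.5466367734803959
pink [285.88934897 374.5283649   63.        ]
yel [301.63096775 172.32622561  63.        ]
```

View pics/g2.png

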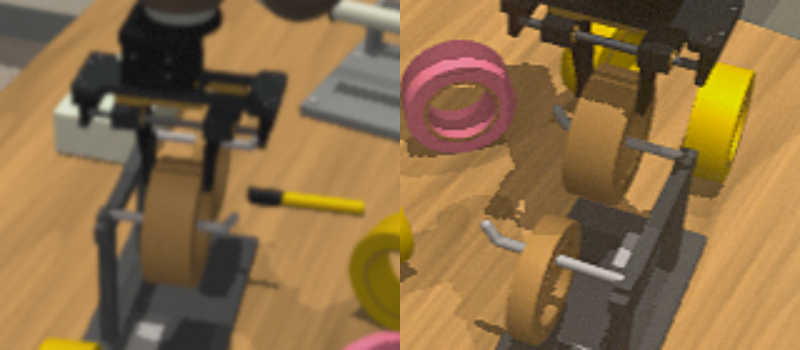

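The roll is held (47.7 mm opening, 35 N) and clear of the rod, lifted about 35 mm. Next it slides off along the rack's -x.

servo_tool:
  targets: [-0.07,-0.0105,0,0,-0.095,-0.014,0,0,-0.095,-0.014,0,0,-0.095,-0.014,0,0,-0.095,-0.014,0,0]

```text
time: 5.37
position: [403.0, 286.5, 393.2]
tool_rot: [0.0, 0.756, -0.654, 0.0]
ft_force: [0.1, 0.2, -2.4]
gripper_width: 0.546
gripper_force: 35.0
```

servo_tool:
  targets: [0,0,0.08,0,0,0,0.15,0,0,0,0.15,0,0,0,0.12,0,0,-0.06,0.06,0]

```text
time: 5.78
position: [404.2, 273.0, 538.0]
tool_rot: [-0.004, 0.757, -0.653, 0.0]
ft_force: [-0.2, -0.0, -3.2]
gripper_width: 0.55
gripper_force: 35.0
```

servo_tool:
  targets: [0.03,-0.08,0,0,0.03,-0.12,0,-0.012,0.03,-0.14,0,-0.012,0.03,-0.14,0,-0.012,0.03,-0.14,0,-0.012]

```text
time: 6.2
position: [441.2, 115.3, 533.5]
tool_rot: [0.0, -0.704, 0.71, 0.0]
ft_force: [0.9, 0.4, -3.4]
gripper_width: 0.55
gripper_force: 35.0
```

servo_tool:
  targets: [0.03,-0.14,0,-0.012,0.03,-0.14,0,-0.012,0.03,-0.14,0,-0.012,0.03,-0.14,0,-0.011,0.03,-0.14,0,0]

```text
time: 6.62
position: [478.7, -60.0, 533.6]
tool_rot: [0.0, -0.65, 0.76, -0.0]
ft_force: [0.9, 1.3, -3.9]
gripper_width: 0.547
gripper_force: 35.0
```

servo_tool:
  targets: [0.03,-0.14,0,0,0.03,-0.12,0,0,0.02,-0.08,0,0,0,0,0,0,0,0,0,0]

```text
time: 7.03
position: [499.0, -144.0, 532.8]
tool_rot: [-0.0, -0.65, 0.76, 0.001]
ft_force: [-0.3, 0.2, -2.9]
gripper_width: 0.55
gripper_force: 35.0
```

```bash
python3 - <<'E'
from h import *
import pickle
P=cams.camera_params("wrist"); im=cams.camera("wrist"); cv2.imwrite("pics/w3.png",im[:,:,::-1]); pickle.dump(P,open("w3.pkl","wb"))
o=env.get_obs(); print(o["time"],o["position"],o["tool_rot"],o["ft_force"],o["gripper_width"])
c=cv2.resize(im[:,:,::-1],(800,600))
for i in range(0,560,40): cv2.putText(c,str(i),(int(i*800/560),10),0,.35,(0,0,255),1);cv2.line(c,(int(i*800/560),10),(int(i*800/560),16),(0,0,255),1)
for i in range(0,420,40): cv2.putText(c,str(i),(0,int(i*600/420)),0,.35,(0,0,255),1)
cv2.imwrite("pics/w3g.png",c)
for p in ((461-57,-297+9,130),(461+61,-297-9,130)): print(proj("wrist",p))
E
```

```text
7.0833 [ 498.87467654 -143.26080307  533.02641289] [-2.51513726e-04 -6.50191214e-01  7.59770405e-01  5.04150286e-04] [-0.35521228 -0.5470934  -3.02166145] 0.5488160202503554
[333.18287524  46.09666903]
[230.58469669  45.56236276]
```

View pics/w3g.png

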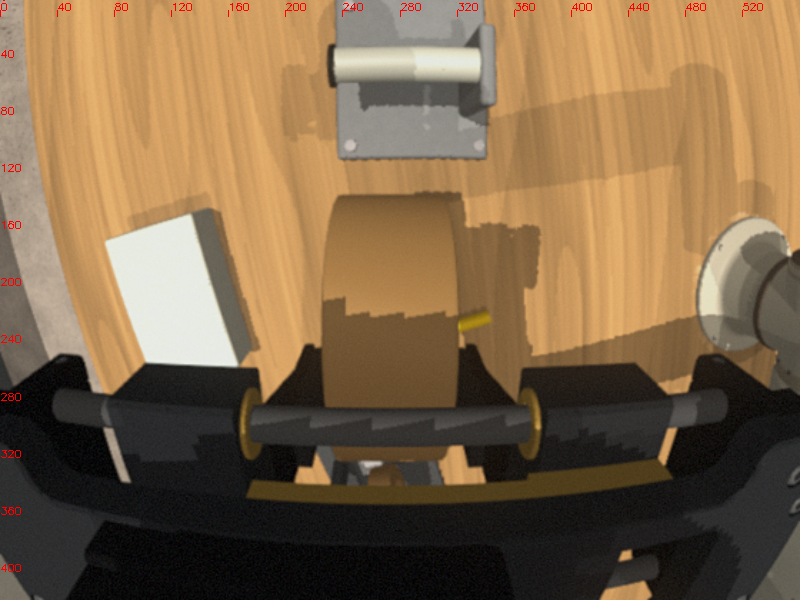

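The spindle shows at (231,46) for the lip end and (336,45) for the root, within a few pixels of my prediction. The roll hangs square in the fingers.

```bash
python3 - <<'E'
from h import *
import pickle
np.set_printoptions(precision=1,suppress=True)
P=pickle.load(open("w3.pkl","rb"));W="wrist"
a=plane(W,(231,46.2),130,P);b=plane(W,(336,45.5),130,P);print(a,b,np.linalg.norm(a-b),np.degrees(np.arctan2(*(a-b)[1::-1])))
print(*tri(("scene",(138,378)),("side",(333,153.5)),(W,(231,46.2),P)))
print(plane(W,(238,109.5),18,P),plane(W,(340,109.5),18,P))
o=env.get_obs();q=o["tool_rot"];print(np.degrees(np.arctan2(2*q[2]**2-1,2*q[1]*q[2])))
E
```

```text
[ 521.3 -305.9  130. ] [ 400.3 -289.   130. ] 122.19441408782178 -7.939075926966368
[ 520.5 -304.9  130.5] 1.18583875891021
[ 536.9 -230.9   18. ] [ 383.9 -208.2   18. ]
171.11207374488433
```

servo_tool:
  targets: [0.05,-0.1,0,0,0.06,-0.15,0,0,0.06,-0.15,0,0,0.06,-0.15,0,0,0.046,-0.13,0,0.001]

```text
time: 7.5
position: [569.0, -313.6, 533.3]
tool_rot: [0.0, -0.653, 0.758, -0.0]
ft_force: [0.6, 0.6, -1.8]
gripper_width: 0.548
gripper_force: 35.0
```

servo_tool:
  targets: [0,0,-0.08,0,0,0,-0.13,0,0,0,-0.13,0,0,0,-0.1,0,0,0,-0.06,0]

```text
time: 7.92
position: [567.7, -311.3, 404.5]
tool_rot: [-0.001, -0.652, 0.758, 0.003]
ft_force: [-0.9, -0.2, -3.4]
gripper_width: 0.548
gripper_force: 35.0
```

servo_tool:
  targets: [0,0,-0.06,0,0,0,-0.06,0,0,0,0,0,0,0,0,0,0,0,0,0]

```text
time: 8.33
position: [568.6, -312.5, 379.9]
tool_rot: [0.0, -0.652, 0.758, -0.001]
ft_force: [0.6, 0.2, -2.1]
gripper_width: 0.55
gripper_force: 35.0
```

```bash
python3 - <<'E'
from h import *
np.set_printoptions(precision=1,suppress=True)
s=cams.camera("scene");d=cams.camera("side");w=cams.camera("wrist")
o=env.get_obs(); p=o["position"];print(o["time"],p,o["tool_rot"],o["ft_force"],o["gripper_width"])
q=p-np.array([459,-297.3,0]);print("along",q[0]*.989-q[1]*.147,"side",q[0]*.147+q[1]*.989)
cv2.imwrite("pics/i1.png",np.hstack([cv2.resize(d[100:220,260:400,::-1],(350,300)),cv2.resize(s[240:420,40:250,::-1],(350,300))]))
E
```

```text
8.4833 [ 568.3 -312.9  380.1] [ 0.  -0.7  0.8 -0. ] [ 0.1  0.5 -3.3] 0.540610194319857
along 110.37072011965301 side 0.6602996349980987
```

View pics/i1.png

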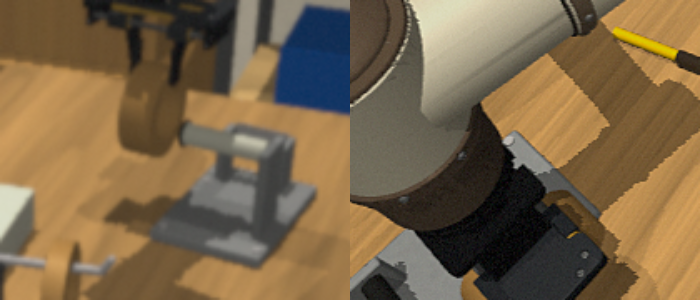

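The side view shows the roll just off the free end, square to the spindle and a little high, as expected. I'll lower it, then check its height by projection.

servo_tool:
  targets: [0,-0.003,-0.05,0,0,0,-0.05,0,0,0,-0.008,0,0,0,0,0,0,0,0,0]

```text
time: 8.9
position: [568.2, -314.0, 352.4]
tool_rot: [0.0, -0.652, 0.758, -0.001]
ft_force: [1.4, -0.2, -2.9]
gripper_width: 0.55
gripper_force: 35.0
```

```bash
python3 - <<'E'
from h import *
np.set_printoptions(precision=1,suppress=True)
d=cams.camera("side");o=env.get_obs(); p=o["position"];print(p,o["ft_force"])
h=cv2.cvtColor(d,cv2.COLOR_RGB2HSV)
q=p-np.array([459,-297.3,0]);print("along",q[0]*.989-q[1]*.147,"side",q[0]*.147+q[1]*.989)
ax=np.array([.989,-.147,0]);ay=np.array([.147,.989,0]);t=np.linspace(0,6.28,90)
for zc in (120,126,132):
    pts=np.array([proj("side",np.r_[p[:2],zc]+ax*s+63*(ay*np.cos(a)+np.array([0,0,np.sin(a)]))) for s in(-24,24) for a in t])
    print(zc,pts.min(0),pts.max(0))
# row profile of saturation/value down the roll's middle columns
c=int(pts[:,0].mean())
for y in range(124,182,2): print(y,h[y,c-5:c+6].mean(0).round(),end=" ")
E
```

```text
[ 568.3 -314.   352.8] [ 0.1  0.1 -2.4]
along 110.55596364335791 side -0.4877436791645877
120 [305.4 133.3] [333.6 172.4]
126 [305.4 131.6] [333.7 170.9]
132 [305.5 130. ] [333.8 169.3]
124 [ 23. 115.  79.] 126 [ 29. 122.  83.] 128 [ 19. 118.  88.] 130 [ 18. 122.  95.] 132 [ 17. 131.  91.] 134 [ 17. 141.  91.] 136 [ 17. 141.  96.] 138 [ 17. 142.  98.] 140 [ 17. 143.  99.] 142 [ 17. 141.  99.] 144 [ 17. 142. 101.] 146 [ 17. 143. 109.] 148 [ 17. 144. 110.] 150 [ 17. 143. 107.] 152 [ 17. 142. 104.] 154 [ 17. 142. 101.] 156 [ 17. 143.  97.] 158 [ 17. 142.  95.] 160 [ 17. 139.  93.] 162 [ 17. 141.  90.] 164 [ 17. 139.  88.] 166 [ 18. 139.  85.] 168 [ 16. 138.  99.] 170 [ 17. 136. 150.] 172 [ 17. 136. 162.] 174 [ 17. 136. 162.] 176 [ 17. 136. 159.] 178 [ 17. 134. 139.] 180 [ 17. 132. 109.]
```

servo_tool:
  targets: [-0.05,0.0075,0,0,-0.06,0.009,0,0,-0.06,0.009,0,0,-0.06,0.009,0,0,0,0,0,0]

```text
time: 9.37
position: [508.3, -305.0, 352.8]
tool_rot: [0.0, -0.651, 0.759, 0.0]
ft_force: [-0.4, 0.3, -3.4]
gripper_width: 0.546
gripper_force: 35.0
```

servo_tool:
  targets: [-0.06,0.009,0,0,-0.06,0.009,0,0,-0.06,0.009,0,0,-0.02,0.003,0,0,0,0,0,0]

```text
time: 9.78
position: [460.1, -297.8, 352.6]
tool_rot: [0.0, -0.652, 0.758, -0.001]
ft_force: [-0.7, 0.4, -3.0]
gripper_width: 0.548
gripper_force: 35.0
```

servo_tool:
  targets: [0,0,-0.02,0,0,0,-0.02,0,0,0,-0.02,0,0,0,0,0,0,0,0,0]

```text
time: 10.2
position: [460.8, -297.8, 335.6]
tool_rot: [-0.0, -0.652, 0.758, 0.001]
ft_force: [0.2, 0.1, -2.9]
gripper_width: 0.549
gripper_force: 35.0
```

servo_tool:
  targets: [0,0,-0.008,0,0,0,-0.004,0,0,0,0,0,0,0,0,0]

```text
time: 10.53
position: [460.5, -297.7, 333.6]
tool_rot: [0.0, -0.652, 0.758, -0.0]
ft_force: [-0.2, -0.7, -2.8]
gripper_width: 0.545
gripper_force: 35.0
```

servo_tool:
  targets: [0,0,-0.004,0,0,0,-0.004,0,0,0,0,0,0,0,0,0]

```text
time: 10.87
position: [460.4, -297.7, 333.4]
tool_rot: [0.0, -0.652, 0.758, -0.001]
ft_force: [-2.8, 2.9, 6.1]
gripper_width: 0.547
gripper_force: 35.0
```

The roll is now borne by the spindle: the vertical force went from -3 to +6 N. I release.

servo_tool:
  targets: [0,0,0.002,0,0,0,0,0,0,0,0,0,0,0,0,0,0,0,0,0]
  fingers: 0.5

```text
time: 11.28
position: [460.5, -297.8, 331.9]
tool_rot: [-0.0, -0.652, 0.758, -0.0]
ft_force: [-0.6, -0.1, 0.4]
gripper_width: 0.736
gripper_force: 0.0
```

servo_tool:
  targets: [0,0,0.03,0,0,0,0.06,0,0,0,0.1,0,0,0,0.12,0,0,0,0.14,0]

```text
time: 11.7
position: [460.2, -297.6, 444.9]
tool_rot: [-0.001, -0.652, 0.758, 0.001]
ft_force: [1.1, -0.3, -0.1]
gripper_width: 0.75
gripper_force: 0.0
```

servo_tool:
  targets: [0,0.1,0.1,0,0,0.15,0,0,0,0.15,0,0,0,0.15,0,0,0,0,0,0]

```text
time: 12.12
position: [460.0, -156.2, 470.7]
tool_rot: [0.001, -0.654, 0.757, -0.0]
ft_force: [-0.0, -0.2, -0.1]
gripper_width: 0.749
gripper_force: 0.0
```

```bash
python3 - <<'E'
from h import *
np.set_printoptions(precision=1,suppress=True)
d=cams.camera("side");w=cams.camera("wrist");o=env.get_obs();print(o["time"],o["position"],o["ft_force"],o["gripper_width"])
O=np.array([459,-297.3,130]);ax=np.array([.989,-.147,0]);ay=np.array([.147,.989,0]);t=np.linspace(0,6.28,90)
for n,im in (("side",d),("wrist",w)):
    pts=np.array([proj(n,O+ax*s+63*ay*np.cos(a)+np.array([0,0,63*np.sin(a)-23])) for s in(-24,24) for a in t])
    print(n,"expected",pts.min(0),pts.max(0))
    h=cv2.cvtColor(im,cv2.COLOR_RGB2HSV).astype(int); lo=np.maximum(pts.min(0).astype(int)-12,0);hi=pts.max(0).astype(int)+12
    m=((abs(h[...,0]-17)<4)&(h[...,1]>110))[lo[1]:hi[1],lo[0]:hi[0]]
    for r in m[::3]: print("".join(".#"[int(v)] for v in r[::2]))
E
```

```text
12.2167 [ 460.4 -159.   470.4] [-0.3 -0.5  0.2] 0.748732728565038
side expected [335.2 143.6] [362.9 183.5]
###########......######...
###########.....#######...
############...########...
#######################...
##########################
##########################
#####....#################
#####....###########.....#
#####....########.........
#######.########..........
###############...........
##################........
####################......
##################........
##################........
######..#########.........
####......######..........
###.......................
#.........................
..........................
..........................
..........................
wrist expected [222.4  -2.9] [278.9 115.9]
.........#########################......
.........#########################......
........##########################......
........##########################......
.......###########################......
.......###########################......
.......###########################......
.......###########################......
.......####################
[... 707 characters left out ...]
...
.......###########################......
.......###########################......
.......###########################......
........##########################......
........##########################......
........##########################......
........##########################......
........##########################......
.........#########################......
.........#########################......
..........#######################.......
...........######################.......
........................................
........................................
........................................
........................................
...........#############################
```

The wrist mask (columns 222–277) matches the roll hung at mid-spindle (expected 222–279). I'll let it settle for a moment, then hand in.

servo_tool:
  targets: [0,0,0,0,0,0,0,0,0,0,0,0,0,0,0,0,0,0,0,0]

```text
time: 12.63
position: [460.5, -161.0, 469.3]
tool_rot: [-0.0, -0.651, 0.759, 0.0]
ft_force: [0.3, -0.9, 0.8]
gripper_width: 0.747
gripper_force: 0.0
```

servo_tool:
  targets: [0,0,0,0,0,0,0,0,0,0,0,0,0,0,0,0,0,0,0,0]

```text
time: 13.05
position: [460.5, -160.2, 469.5]
tool_rot: [0.0, -0.652, 0.758, -0.0]
ft_force: [0.2, -0.3, 0.2]
gripper_width: 0.75
gripper_force: 0.0
```

servo_tool:
  targets: [0,0,0,0,0,0,0,0,0,0,0,0,0,0,0,0,0,0,0,0]

```text
time: 13.47
position: [460.5, -160.2, 469.5]
tool_rot: [0.0, -0.652, 0.758, -0.0]
ft_force: [0.2, -0.0, -0.4]
gripper_width: 0.749
gripper_force: 0.0
```

```bash
python3 -c "
from plant import order; print(order.finish_job())"
```

```text
the job is handed in; nothing more can be done
None
```

I hung the wide roll at mid-spindle (confirmed with the wrist camera), moved the gripper clear and handed the job in after about 13.5 s; no verdict came back.

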